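# Clamp the tube block on the mixer deck

### The arm

A 6-joint arm with a two-finger parallel gripper is mounted at the origin on a cart in front of the work surface, level with it; the furniture and walls round the work are solid. World frame = base frame: x ahead of the robot, y to its left, z up, the work surface at z = 0. Lengths are in mm, angles in rad, forces in N, time in s.
With the tool pointing down it reaches from about 275 to 750 mm from the base axis. Payload 10.2 kg.
Tool frame: the origin (TCP) lies between the finger pads, 19 mm behind the fingertips; this is the grasp point; z points along the fingers, y is the line along which they close (so a half turn about z gives the same grasp; the last joint's range is limited). The gripper opens to 85 mm and grips with 20 to 120 N. Pads are 22 mm wide; open, the fingers measure 114 mm over their backs; the gripper's body (76 mm by 85 mm) begins 54 mm behind the grasp point. The pads swing forward as they close: fully open they stand 13 mm farther back than shut.
Start: joints at [-1.327, 0.313, 1.498, -0, 1.331, -0.223], TCP at [236.255, -468.844, 249.994] pointing down, gripper open.
Joint ranges: [-2.94, 2.94], [-0.97, 2.17], [0.19, 2.56], [-1.23, 4.37], [0.02, 3.11], [-2.88, 2.88]. Speed limits (rad/s): [2.39, 2.39, 3.01, 3.14, 3.14, 3.14].

### API

Orientations are given as a unit quaternion [w, x, y, z].
In Python, from rig import * gives the robot as it stands.
- The arm moves only by the tool arm_command, never from a script. Its argument "steps" is a list that holds one entry, the list of rows, each a list of 7 numbers: the opening, from 0 (shut) to 1 (fully open), then the shift along the tool's x, y, z each as a share of 0.05 m, from -1 to 1, then the turn, a rotation vector about the tool's x, y, z each as a share of 0.15 rad, from -1 to 1. A call has 1 to 8 rows; each row shifts and turns the commanded pose from where the row before left it, along the tool's axes as they then stand; what a row does not reach is not made up. A row lasts 1/8 s, in which the tool goes at most 62.5 mm and 10.7 degrees, less where a joint would pass 70% of its speed; a pose out of reach is approached as far as the arm can. A call with a number of a shift or a turn outside -1 to 1 is refused whole. A call with a gripper value outside its range is refused whole. The fingers move at their own pace and stop on an object; "squeeze" is the grip in N (left out, the last holds). Time passes only in rows, so rows that do not move let the fingers close. It gives the time, the measured TCP pose, the force, the opening and the grip force at its end, in the units of the state.
- sense(): the state, without advancing time (a new reading comes with each control period).
- capture(name): name is "scene" or "top" or "wrist"; returns the picture (384x512x3 uint8, red, green, blue); there is no depth.
- get_calibration(name): a dict with "intrinsics" (3x3 intrinsics, pixels), "rvec" (rotation vector, rad) and "tvec" (3), from world to camera coordinates, as OpenCV has them; the wrist camera has in their place "T_tool_cam" (4x4, takes a point from camera to tool coordinates, whose origin is the TCP and whose axes are the flange's). Camera axes: x right, y down, z forward; pixel columns grow to the right and rows downward; lengths in mm; the calibration is good to about 2 mm. A picture is of the moment at which its call begins: read the wrist's pose just before it. get_calibration takes no time and is no camera call.
- finish_job(): hands the job in; it is judged then, once.
The state is a dict: "time_s": time; "joints": joint angles; "dq": joint speeds; "tau": joint torques, N m; "eef_pos": TCP position; "ee_rot": TCP orientation; "force": force on the tool from outside, world axes, zero at the start; "wrist_torque": the same for the moment, N m; "grip_width": opening from 0.0 (shut) to 1.0 (fully open); "grip_force": force on a finger pad.
Only numpy, scipy, OpenCV 4.12 (cv2) and the standard library are available. Lean on these libraries where they do the work, as an engineer would, in place of code of your own. Each camera call takes 0.05 s, during which the arm holds its last target. There are 200 camera calls.

### The job

Set the large eight-well aluminium tube block on the mixer's rubber bed, wells up, centred lengthwise between the fixed fence and the sprung jaw, and let go of it. Then turn the black knob on the sloping face clockwise until you feel the jaw bite on the block, and from there a further 30 degrees and no more, so that it is held firmly but not overtightened. Let go and leave the other things on the bench where they stand.

Things in the scene. Friction and masses are not known exactly. Their poses are not given: they have to be found in the camera images.
- block: the large tube block: bare aluminium, 50 x 90 x 45 mm (x, y, z of its frame), eight round wells of 15 mm in its top (two rows along y). Loose, about 0.45 kg, standing flat on the bench, wells up. Origin: centre of its underside. Grip it across its 50 mm width.
- clamp: mixer deck with clamp, screwed down but elsewhere in each run: grey base plate, in its frame x -65 to 65, y -190 to 90 mm, 12 mm thick. Origin: on the bench under the bed's centre. From +y to -y: fence, bed, jaw (closes along +y), white knob housing (x -40 to 60, y -186 to -108, up to 105 mm high at its back; with the knob 125 mm).
- bed (a point): centre of the top of the black rubber bed, 15 mm above the bench; axes as the clamp's. The bed is 90 mm (x) by 84 mm (y); the block lies on it with its 90 mm length along y.
- fence_face (a point): centre of the face of the fixed aluminium fence (70 mm wide, 40 mm high above the bed) that looks to -y, 22 mm above the bed; axes as the clamp's. The fence is set 46 to 54 mm from the bed's centre, differently in each run, and stays there.
- jaw_face (a point): centre of the face of the jaw's aluminium pressure plate (60 mm wide, 34 mm high) that looks to +y at the fence, 22 mm above the bed; axes as the clamp's. At the start it stands 56 mm from the bed's centre, so that the opening is 12 to 20 mm longer than the block.
- jaw_pad (a joint): how far (m) the sprung pressure plate has been pushed back into its steel carriage: 0 while the jaw touches nothing, up to 0.012. Its spring is preloaded: it starts to yield at about 27 N. Once the block is gripped it grows by 10 mm per radian of knob turn (5.2 mm for 30 degrees).
- knob_grip (a point): point on the knob's axis for the TCP to grip, 8 mm below the top face. Its z axis is the knob's axis, out of the sloping face, leaning 35 degrees from vertical to the clamp's -x: tilt the tool as much. Knob: black, round, fluted, 56 mm across, 26 mm high, 8 mm off a dial face 80 mm across with a mark each 30 degrees, white line on top; 25 mm free all round.
- knob (a joint): knob angle (rad), 0 at the start, growing clockwise seen looking at its top, up to 4.0; moves the jaw to the fence 10 mm per radian (rack and pinion). Turning takes 0.38 N m with the jaw free and jumps to 0.65 at the bite (after 1.2 to 2.1 rad), then rises slowly; at rest its friction carries part of this, so the signed moment on a still hand also jumps by about 0.27 N m. Stays where it is left.
- small_block: bystander: grey plastic tube block with four wells, 52 x 52 x 34 mm, origin under its centre
- jar: bystander: glass jar with a yellow screw lid, 74 mm across, 131 mm high, origin under its centre
- mug: bystander: tea mug, 78 mm across, 92 mm high, origin under its centre
- tape: bystander: roll of tape lying flat, 52 mm across, 18 mm high, origin under its centre
- bottle: bystander: clear wash bottle with a bent spout, 67 mm across, 165 mm high, origin under its centre

How it is judged (in metres and radians):
On the way, in this order (a step that is already met when the one before it is completed fails the run):
1. the tube block stands flat on the bed between fence and jaw, wells up, and is let go, the jaw not yet gripping it (x of block in the frame of bed between -0.012 and 0.012 m and y of block in the frame of bed between -0.025 and 0.025 m and z of block in the frame of bed between -0.003 and 0.003 m and angle between block's own z axis and vertical below 0.06 rad and contact force between the fingers and block below 0.2 N and value of joint jaw_pad below 0.0008 m), for 0.2 s.
2. the jaw has bitten on the block: its sprung plate has begun to yield (x of block in the frame of bed between -0.012 and 0.012 m and y of block in the frame of bed between -0.025 and 0.025 m and z of block in the frame of bed between -0.003 and 0.003 m and angle between block's own z axis and vertical below 0.06 rad and value of joint jaw_pad above 0.0012 m), for 0.05 s.
At the end, for the whole second after the job is handed in: Block flat on the bed, wells up (tilt < 0.06 rad), within 12 mm sideways and 25 mm lengthwise of the bed centre, at rest, pressed by jaw and fence with more than 5 N each; sprung jaw plate pushed in 3.1 to 7.4 mm, i.e. 30 degrees (+-12) of knob turn after the bite (x of block in the frame of bed between -0.012 and 0.012 m and y of block in the frame of bed between -0.025 and 0.025 m and z of block in the frame of bed between -0.003 and 0.003 m and angle between block's own z axis and vertical below 0.06 rad and value of joint jaw_pad between 0.0031 and 0.0074 m and contact force between each of jaw_pad, fence and block above 5 N and linear speed of block below 0.01 m/s); the robot touches nothing.
It fails at once if the clamp is overtightened: the knob is turned more than about 55 degrees past the bite (value of joint jaw_pad above 0.0096 m).
It fails at once if a bystander is moved by more than 30 mm (distance of any of small_block, jar, mug, tape, bottle from where it was at the start of the episode above 0.03 m).
It also fails if it takes over 64 s, if anything falls off the work surface, if the arm or the gripper's body presses on something with over 40 N, if the wrist force passes 120 N, or if a joint passes its speed limit or range.

## Working session

There is one attempt and no reset: what is moved stays moved. The work goes in short steps, Python scripts to look and compute and a tool call to move; the robot and the scene stay as the last step left them, time stands still between calls to the robot, and variables do not carry over. Pictures are saved under pics/ and viewed, at most 10 in all, crops included, and the job is handed in when it is done.

Besides the shell and the picture viewer there is one more tool, called after "Request:" as name(argument=value, ...), one argument or row to a line, values as JSON. arm_command: Moves the arm, as the interface text tells. Its arguments: {"type":"object","properties":{"steps":{"type":"array"},"squeeze":{"type":"number"}},"required":["steps"]}

```bash
mkdir -p pics; cat > h.py <<'E'
from rig import *
import numpy as np, cv2
from scipy.spatial.transform import Rotation as R
def cal(n):
    c=get_calibration(n); return np.array(c["intrinsics"],float),np.array(c["rvec"],float).ravel(),np.array(c["tvec"],float).ravel()
def ray(n,px,z):
    K,r,t=cal(n); Rm=cv2.Rodrigues(r)[0]; C=-Rm.T@t
    d=(Rm.T@np.linalg.inv(K)@np.array([[p[0],p[1],1.] for p in px]).T).T
    return C+d*((z-C[2])/d[:,2])[:,None]
def proj(n,P):
    K,r,t=cal(n); return cv2.projectPoints(np.array(P,float).reshape(-1,1,3),r,t,K,None)[0].reshape(-1,2)
E
python3 - <<'E'
from h import *
for n in("top","scene"):
    im=capture(n); cv2.imwrite(f"pics/{n}0.png",cv2.resize(im[:,:,::-1],(800,600),interpolation=cv2.INTER_CUBIC)); K,r,t=cal(n);print(n,K.tolist(),(-cv2.Rodrigues(r)[0].T@t).round(0))
print(sense())
E
```

```text
top [[432.1352897487632, 0.0, 261.6628890116229], [0.0, 432.1352897487632, 186.45671122123397], [0.0, 0.0, 1.0]] [ 415.  -54. 1632.]
scene [[426.72481028766356, 0.0, 266.70553777401443], [0.0, 426.72481028766356, 193.7020731015812], [0.0, 0.0, 1.0]] [ 99. 822. 931.]
{'time_s': 0.1, 'joints': array([-1.32739190e+00,  3.13397482e-01,  1.49834547e+00,  1.50789341e-06,
        1.33098224e+00, -2.23406962e-01]), 'dq': array([-0.0003939 , -0.0017659 , -0.0017969 ,  0.00078546, -0.0003238 ,
        0.00071924]), 'tau': array([ 1.55330756e-03, -4.12903512e+01, -2.60140264e+01, -2.01218827e-04,
        3.07578826e-03, -1.07661805e-06]), 'eef_pos': array([ 236.20867945, -468.63834654,  249.49641525]), 'ee_rot': array([-5.66249951e-04,  9.72884213e-01,  2.31291995e-01, -4.92966558e-06]), 'force': array([ 0.64842432,  0.11586028, -0.08882476]), 'wrist_torque': array([ 0.00532657,  0.01111623, -0.03091071]), 'grip_force': 0.0, 'grip_width': 0.9947777747601214}
```

View pics/top0.png

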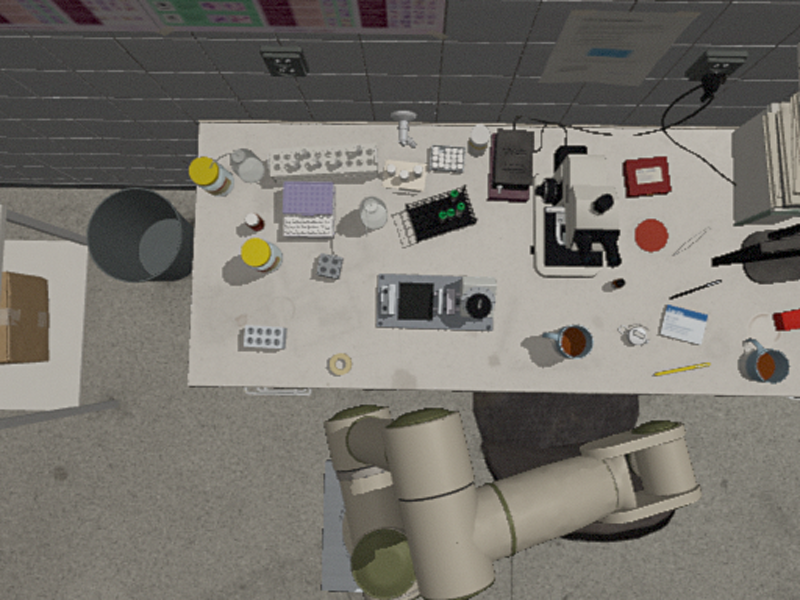

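View pics/scene0.png

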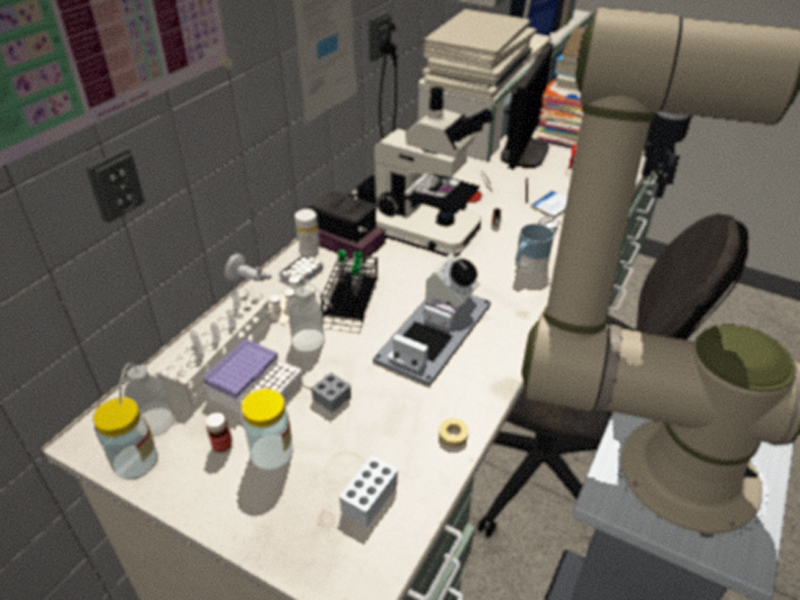

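The top picture shows the block at about (264,337). The clamp plate spans (376,273) to (495,331), with the fence on the left, the bed at (415,301) and the knob at (479,305). The jar is at (258,253), the small block at (329,266), the tape at (340,364) and the mug at (573,342). The scene picture agrees, with nothing standing close to the block.

```bash
python3 - <<'E'
from h import *
s=.64
f=lambda px,z: print(ray("top",[(p[0]*s,p[1]*s) for p in px],z).round(0).tolist())
f([(264,338),(245,326),(284,326),(284,350),(245,350)],45)
f([(376,275),(495,277),(493,331),(376,328)],12)
f([(415.5,301)],15)
f([(479,305)],115)
f([(340,364)],18);f([(258,253)],131)
im=capture("top"); b=im[200:232,150:190]; c=im[165:220,235:325]
cv2.imwrite("pics/crop1.png",np.hstack([cv2.resize(im[165:240,145:330][:,:,::-1],(800,324),interpolation=cv2.INTER_CUBIC)]))
w=get_calibration("wrist");print(w)
E
```

```text
[[438.0, 301.0, 45.0], [465.0, 347.0, 45.0], [467.0, 255.0, 45.0], [411.0, 253.0, 45.0], [409.0, 345.0, 45.0]]
[[595.0, 43.0, 12.0], [595.0, -244.0, 12.0], [465.0, -240.0, 12.0], [467.0, 40.0, 12.0]]
[[533.0, -53.0, 15.0]]
[[520.0, -196.0, 115.0]]
[[380.0, 124.0, 18.0]]
[[627.0, 303.0, 131.0]]
{'intrinsics': array([[281.40978006,   0.        , 252.38674087],
       [  0.        , 281.40978006, 194.02179174],
       [  0.        ,   0.        ,   1.        ]]), 'T_tool_cam': array([[-3.14160600e-04, -9.58969305e-01, -2.83509741e-01,
         7.30135954e+01],
       [ 9.99999744e-01, -4.83563204e-04,  5.27536548e-04,
         1.34553874e-01],
       [-6.42986235e-04, -2.83509503e-01,  9.58969211e-01,
        -1.23494957e+02],
       [ 0.00000000e+00,  0.00000000e+00,  0.00000000e+00,
         1.00000000e+00]])}
```

View pics/crop1.png

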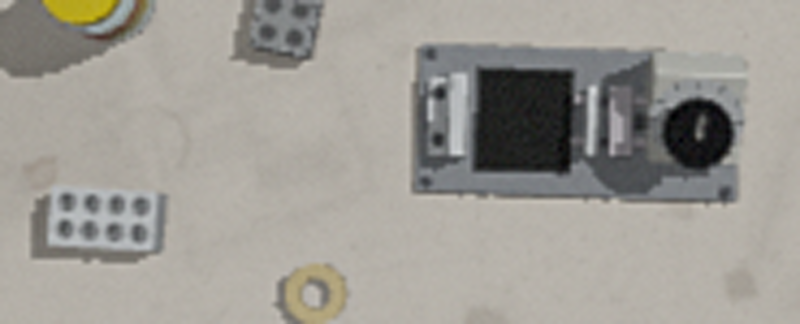

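The crop confirms it. The block lies nearly square to the world axes, with its length along y. The clamp is close to square too, with its fence towards +y and its knob towards -y and leaning to the robot. Next I write a planner and look at the clamp with the wrist camera on the way to the block.

```bash
cat >> h.py <<'E'
def Rq(q): return R.from_quat([q[1],q[2],q[3],q[0]])
def down(phi): # tool down, tool x at yaw phi
    c,s=np.cos(phi),np.sin(phi); return R.from_matrix(np.array([[c,s,0],[s,-c,0],[0,0,-1]]))
def plan(p1,R1,n,p0=None,R0=None):
    s=sense(); p0=s["eef_pos"] if p0 is None else np.array(p0,float); R0=Rq(s["ee_rot"]) if R0 is None else R0
    rv=(R0.inv()*R1).as_rotvec(); d=(np.array(p1,float)-p0)/n
    for i in range(n):
        Ri=R0*R.from_rotvec(rv*i/n); print(np.r_[Ri.inv().apply(d)/50,rv/n/.15].round(3).tolist())
    print()
def wcam(s):
    T=np.eye(4);T[:3,:3]=Rq(s["ee_rot"]).as_matrix();T[:3,3]=s["eef_pos"]
    w=get_calibration("wrist");return T@np.array(w["T_tool_cam"]),np.array(w["intrinsics"])
def wray(s,px,z):
    T,K=wcam(s);px=np.atleast_2d(px).astype(float)
    d=(T[:3,:3]@np.linalg.inv(K)@np.c_[px,np.ones(len(px))].T).T
    C=T[:3,3];return C+d*((z-C[2])/d[:,2])[:,None]
def wproj(s,P):
    T,K=wcam(s);P=np.atleast_2d(P).astype(float);q=(P-T[:3,3])@T[:3,:3];q=q/q[:,2:];return (q@K.T)[:,:2]
E
python3 - <<'E'
from h import *
plan([530,-60,250],down(np.pi/2),12)
E
```

```text
[0.744, -0.388, -0.0, -0.0, -0.0, -0.613]
[0.776, -0.318, -0.0, -0.0, -0.0, -0.613]
[0.802, -0.245, -0.0, -0.0, -0.0, -0.613]
[0.821, -0.171, -0.0, -0.0, -0.0, -0.613]
[0.834, -0.094, -0.0, -0.0, -0.0, -0.613]
[0.839, -0.017, -0.0, -0.0, -0.0, -0.613]
[0.837, 0.06, -0.001, -0.0, -0.0, -0.613]
[0.828, 0.136, -0.001, -0.0, -0.0, -0.613]
[0.812, 0.212, -0.001, -0.0, -0.0, -0.613]
[0.789, 0.285, -0.001, -0.0, -0.0, -0.613]
[0.759, 0.357, -0.001, -0.0, -0.0, -0.613]
[0.723, 0.425, -0.001, -0.0, -0.0, -0.613]
```

Request:
arm_command(
  steps=[
    [[1,0.74,-0.39,0,0,0,-0.61],[1,0.78,-0.32,0,0,0,-0.61],[1,0.8,-0.25,0,0,0,-0.61],[1,0.82,-0.17,0,0,0,-0.61],[1,0.83,-0.09,0,0,0,-0.61],[1,0.84,-0.02,0,0,0,-0.61]],
  ],
)

```text
time_s: 0.9
eef_pos: [383.6, -263.4, 249.9]
ee_rot: [-0.0, 0.873, 0.488, -0.0]
force: [1.0, 0.3, 0.4]
grip_width: 1.0
grip_force: 0.0
```

Request:
arm_command(
  steps=[
    [[1,0.84,0.06,0,0,0,-0.61],[1,0.83,0.14,0,0,0,-0.61],[1,0.81,0.21,0,0,0,-0.61],[1,0.79,0.29,0,0,0,-0.61],[1,0.76,0.36,0,0,0,-0.61],[1,0.72,0.43,0,0,0,-0.61],[1,0,0,0,0,0,0],[1,0,0,0,0,0,0]],
  ],
)

```text
time_s: 1.9
eef_pos: [531.3, -61.2, 249.7]
ee_rot: [-0.0, 0.709, 0.705, -0.0]
force: [-0.5, -0.5, 0.9]
grip_width: 0.997
grip_force: 0.0
```

```bash
python3 - <<'E'
from h import *
s=sense();im=capture("wrist");print(s["time_s"],s["eef_pos"],s["ee_rot"],s["joints"])
np.savez("w1.npz",im=im,p=s["eef_pos"],q=s["ee_rot"])
cv2.imwrite("pics/w1.png",cv2.resize(im[:,:,::-1],(800,600),interpolation=cv2.INTER_CUBIC))
plan([438,275,170],down(np.pi/2),8)
E
```

```text
1.9 [531.30011662 -61.18313192 249.74107274] [-2.45962079e-04  7.09400857e-01  7.04805147e-01 -2.63050221e-04] [-3.33747405e-01  3.35093657e-01  1.46795958e+00 -2.63494633e-04
  1.33921248e+00 -3.27187514e-01]
[0.84, -0.239, 0.2, -0.0, 0.0, -0.006]
[0.84, -0.238, 0.2, -0.0, 0.0, -0.006]
[0.84, -0.238, 0.2, -0.0, 0.0, -0.006]
[0.84, -0.237, 0.2, -0.0, 0.0, -0.006]
[0.841, -0.236, 0.2, -0.0, 0.0, -0.006]
[0.841, -0.235, 0.2, -0.0, 0.0, -0.006]
[0.841, -0.235, 0.2, -0.0, 0.0, -0.006]
[0.841, -0.234, 0.2, -0.0, 0.0, -0.006]
```

View pics/w1.png

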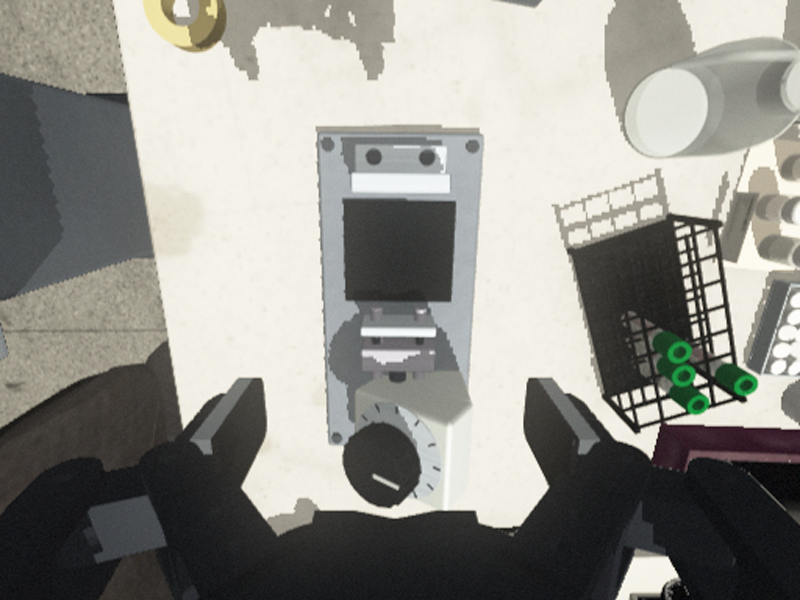

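This shows the bed corners at (344,199), (455,201), (451,301) and (345,300). The plate's top corners are (318,132) and (482,132). The front edge of the fence's top runs at row 192 and the jaw plate's edge at row 328. The knob's top is centred near (382,464).

Request:
arm_command(
  steps=[
    [[1,0.84,-0.24,0.2,0,0,0],[1,0.84,-0.24,0.2,0,0,0],[1,0.84,-0.24,0.2,0,0,0],[1,0.84,-0.24,0.2,0,0,0],[1,0.84,-0.24,0.2,0,0,0],[1,0.84,-0.24,0.2,0,0,0],[1,0.84,-0.24,0.2,0,0,0],[1,0.84,-0.24,0.2,0,0,0]],
  ],
)

```text
time_s: 2.95
eef_pos: [437.4, 276.0, 169.9]
ee_rot: [0.0, 0.71, 0.704, 0.0]
force: [0.3, -0.1, -0.7]
grip_width: 1.0
grip_force: 0.0
```

Request:
arm_command(
  steps=[
    [[1,0,0,0,0,0,0],[1,0,0,0,0,0,0]],
  ],
)

```text
time_s: 3.2
eef_pos: [438.0, 274.7, 170.2]
ee_rot: [0.0, 0.71, 0.705, 0.0]
force: [-0.8, 0.6, 0.5]
grip_width: 1.001
grip_force: 0.0
```

```bash
python3 - <<'E'
from h import *
d=np.load("w1.npz");s1=dict(eef_pos=d["p"],ee_rot=d["q"])
k=.64
f=lambda n,px,z: print(n,wray(s1,np.array(px)*k,z).round(1).tolist())
f("bed",[(344,199),(455,201),(451,301),(345,300)],15)
f("plate",[(318,133),(482,133),(329,444)],12)
f("fence",[(352,192),(449,192)],55)
f("jaw",[(361,328),(437,328)],54)
f("knob",[(382,464)],115)
s=sense();im=capture("wrist");print(s["time_s"],s["eef_pos"])
np.savez("w2.npz",im=im,p=s["eef_pos"],q=s["ee_rot"])
cv2.imwrite("pics/w2.png",cv2.resize(im[:,:,::-1],(800,600),interpolation=cv2.INTER_CUBIC))
E
```

```text
bed [[492.5, -8.4, 15.0], [580.7, -10.6, 15.0], [580.0, -93.4, 15.0], [490.1, -91.9, 15.0]]
plate [[474.1, 41.0, 12.0], [600.2, 40.1, 12.0], [469.1, -234.5, 12.0]]
fence [[502.8, -1.5, 55.0], [570.9, -1.9, 55.0]]
jaw [[506.1, -103.2, 54.0], [564.7, -103.6, 54.0]]
knob [[522.8, -180.5, 115.0]]
3.2 [437.9959795  274.71406053 170.22204117]
```

View pics/w2.png

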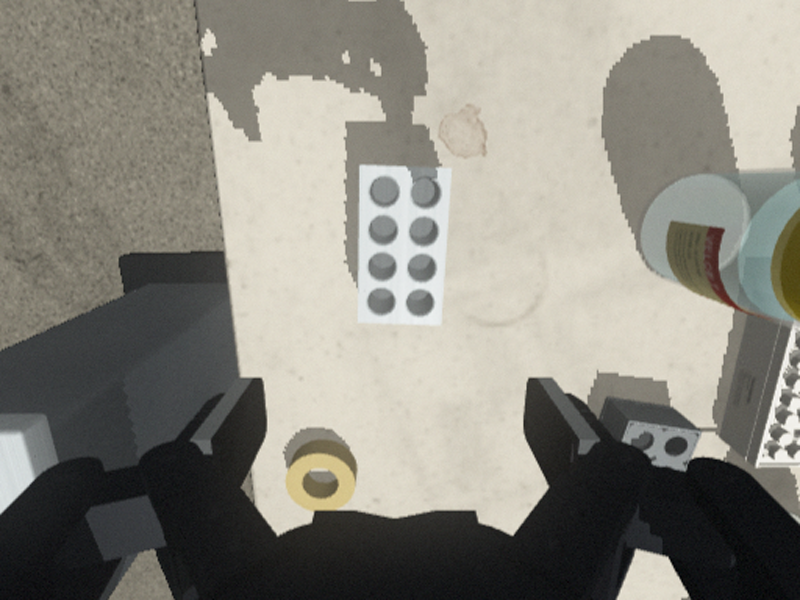

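The block's top corners are at (359,165), (451,168), (441,325) and (358,322). The tape (320,480) and jar (690,230) are clear of the fingers.

```bash
python3 - <<'E'
from h import *
d=np.load("w2.npz");s=dict(eef_pos=d["p"],ee_rot=d["q"])
c=wray(s,np.array([(359,165),(451,168),(441,325),(358,322)])*.64,45);print(c.round(1).tolist())
m=c.mean(0);a=(c[0]+c[1]-c[2]-c[3]);yaw=np.arctan2(a[1],a[0]);b=c[1]+c[2]-c[0]-c[3];yb=np.arctan2(b[1],b[0]);print(m,np.degrees(yaw)-90,np.degrees(yb))
phi=(yaw+yb+np.pi/2)/2
print(np.degrees(phi))
Rr=down(phi)
plan([m[0],m[1],100],Rr,2)
plan([m[0],m[1],30],Rr,2,[m[0],m[1],100],Rr)
E
```

```text
[[420.4, 351.3, 45.0], [470.1, 349.4, 45.0], [466.8, 259.5, 45.0], [417.1, 261.8, 45.0]]
[443.6212362  305.51905065  45.        ] -2.1300660226540344 -2.4220805502152465
87.72392671356536
[0.31, 0.052, 0.703, 0.002, -0.0, 0.107]
[0.311, 0.047, 0.703, 0.002, -0.0, 0.107]

[0.0, 0.0, 0.7, 0.0, 0.0, 0.0]
[0.0, 0.0, 0.7, 0.0, 0.0, 0.0]
```

Request:
arm_command(
  steps=[
    [[1,0.31,0.05,0.7,0,0,0.11],[1,0.31,0.05,0.7,0,0,0.11],[1,0,0,0.7,0,0,0],[1,0,0,0.7,0,0,0],[1,0,0,0,0,0,0],[0,0,0,0,0,0,0],[0,0,0,0,0,0,0],[0,0,0,0,0,0,0]],
  ],
  squeeze=60,
)

```text
time_s: 4.25
eef_pos: [443.7, 306.7, 31.7]
ee_rot: [0.0, 0.721, 0.693, 0.001]
force: [-1.5, -0.7, 6.8]
grip_width: 0.575
grip_force: 63.6
```

Request:
arm_command(
  steps=[
    [[0,0,0,0,0,0,0],[0,0,0,0,0,0,0],[0,0,0,0,0,0,0]],
  ],
)

```text
time_s: 4.62
eef_pos: [443.7, 306.7, 31.7]
ee_rot: [0.0, 0.721, 0.693, 0.001]
force: [-1.0, -1.1, 6.3]
grip_width: 0.575
grip_force: 63.6
```

```bash
python3 - <<'E'
from h import *
s=sense();print(s["eef_pos"],s["ee_rot"],s["grip_width"],s["grip_force"],s["force"])
p=s["eef_pos"];Rc=Rq(s["ee_rot"]);x=Rc.as_matrix()[:,0];print("yaw",np.degrees(np.arctan2(x[1],x[0])))
Rt=down(np.radians(89.2-0.3))
plan([p[0],p[1],150],Rc,3)
# block centre sits at (443.6,305.5) before closing; keep offset along length
off=Rc.inv().apply(np.array([443.6,305.5,0])-p); off[1]=off[2]=0; print("off",off)
t=np.array([536.5,-52,150])-Rt.apply(off)
plan(t,Rt,8,[p[0],p[1],150],Rc)
E
```

```text
[443.71159333 306.71715747  31.74949669] [4.34816442e-04 7.20795921e-01 6.93146462e-01 1.01636651e-03] 0.574997084936702 63.60121965408325 [-1.03788754 -1.0585445   6.29167024]
yaw 87.75951281342203
[0.001, 0.002, -0.788, 0.0, 0.0, 0.0]
[0.001, 0.002, -0.788, 0.0, 0.0, 0.0]
[0.001, 0.002, -0.788, 0.0, 0.0, 0.0]

off [-1.24797002  0.          0.        ]
[-0.884, 0.267, -0.0, 0.002, -0.001, -0.017]
[-0.885, 0.265, -0.0, 0.002, -0.001, -0.017]
[-0.885, 0.262, -0.0, 0.002, -0.001, -0.017]
[-0.886, 0.26, -0.0, 0.002, -0.001, -0.017]
[-0.887, 0.258, -0.0, 0.002, -0.001, -0.017]
[-0.887, 0.256, -0.0, 0.002, -0.001, -0.017]
[-0.888, 0.254, -0.0, 0.002, -0.001, -0.017]
[-0.888, 0.251, -0.0, 0.002, -0.001, -0.017]
```

Request:
arm_command(
  steps=[
    [[0,0,0,-0.8,0,0,0],[0,0,0,-0.8,0,0,0],[0,0,0,-0.8,0,0,0],[0,-0.88,0.26,0,0,0,-0.02],[0,-0.88,0.26,0,0,0,-0.02],[0,-0.88,0.26,0,0,0,-0.02],[0,-0.89,0.26,0,0,0,-0.02],[0,-0.89,0.26,0,0,0,-0.02]],
  ],
)

```text
time_s: 5.62
eef_pos: [500.7, 82.0, 150.4]
ee_rot: [0.0, 0.715, 0.699, 0.0]
force: [1.3, 0.3, -4.5]
grip_width: 0.576
grip_force: 65.6
```

Request:
arm_command(
  steps=[
    [[0,-0.89,0.26,0,0,0,-0.01],[0,-0.89,0.26,0,0,0,-0.01],[0,-0.89,0.25,0,0,0,-0.01],[0,0,0,0,0,0,0],[0,0,0,0,0,0,0]],
  ],
)

```text
time_s: 6.25
eef_pos: [535.8, -50.5, 150.1]
ee_rot: [-0.0, 0.714, 0.7, -0.0]
force: [-0.3, 0.2, -4.4]
grip_width: 0.571
grip_force: 65.5
```

```bash
python3 - <<'E'
from h import *
s=sense();p=s["eef_pos"];Rc=Rq(s["ee_rot"]);x=Rc.as_matrix()[:,0];print(s["time_s"],p,"yaw",np.degrees(np.arctan2(x[1],x[0])),s["grip_width"],s["force"])
im=capture("wrist");cv2.imwrite("pics/w3.png",cv2.resize(im[:,:,::-1],(800,600),interpolation=cv2.INTER_CUBIC))
Rt=down(np.radians(88.9))
print(p-Rt.apply([1.25,0,0]))
plan([536.5,-50.8,75],Rt,2)
E
```

```text
6.25 [535.8128361  -50.5042607  150.05474848] yaw 88.86881810737057 0.5707080821676558 [-0.31707211  0.16736719 -4.44340507]
[535.7888393  -51.75403034 150.05474848]
[-0.007, 0.007, 0.751, -0.002, -0.001, 0.001]
[-0.007, 0.007, 0.751, -0.002, -0.001, 0.001]
```

View pics/w3.png

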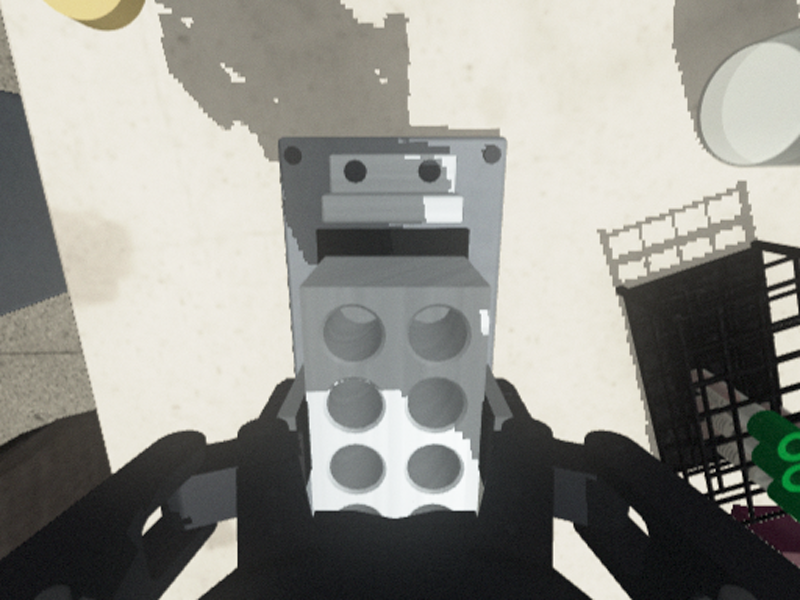

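The block hangs squarely in the grip. The fence's top front edge is at row 222 (323–463). The block's front top edge is at row 287 (302–490) and its lower one at row 256 (322–470). The plate's corners are (279,139) and (507,139).

```bash
python3 - <<'E'
from h import *
s=sense();k=.64
f=lambda n,px,z: print(n,wray(s,np.array(px)*k,z).round(1).tolist())
f("plate",[(279,139),(507,139)],12);f("bed",[(317,230),(469,230)],15);f("fence",[(323,222),(462,222)],55)
f("blocktop",[(302,287),(491,287)],163.3);f("blockbot",[(322,256),(470,256)],118.3)
E
```

```text
plate [[474.0, 41.7, 12.0], [601.3, 39.3, 12.0]]
bed [[492.2, -8.8, 15.0], [581.1, -10.5, 15.0]]
fence [[502.5, -0.1, 55.0], [570.9, -1.4, 55.0]]
blocktop [[513.6, -5.5, 163.3], [562.5, -6.4, 163.3]]
blockbot [[511.7, -5.6, 118.3], [564.5, -6.6, 118.3]]
```

Request:
arm_command(
  steps=[
    [[0,-0.03,0,0.7,0,0,0],[0,0,0,0.7,0,0,0],[0,0,0,0.4,0,0,0],[0,0,0,0.2,0,0,0],[0,0,0,0.04,0,0,0],[0,0,0,0,0,0,0],[0,0,0,0,0,0,0]],
  ],
)

```text
time_s: 7.18
eef_pos: [536.6, -52.4, 48.7]
ee_rot: [0.001, 0.714, 0.7, 0.0]
force: [0.6, -0.0, -5.2]
grip_width: 0.576
grip_force: 65.3
```

Request:
arm_command(
  steps=[
    [[0,0,0,0.02,0,0,0],[0,0,0,0,0,0,0],[0,0,0,0,0,0,0]],
  ],
)

```text
time_s: 7.55
eef_pos: [536.2, -52.3, 47.0]
ee_rot: [0.0, 0.714, 0.7, 0.0]
force: [0.4, 0.1, -4.6]
grip_width: 0.573
grip_force: 65.3
```

Request:
arm_command(
  steps=[
    [[0,0,0,0.02,0,0,0],[0,0,0,0,0,0,0],[0,0,0,0,0,0,0]],
  ],
)

```text
time_s: 7.92
eef_pos: [536.3, -52.4, 46.7]
ee_rot: [0.0, 0.714, 0.7, 0.0]
force: [-4.0, 1.7, 6.1]
grip_width: 0.573
grip_force: 66.6
```

Request:
arm_command(
  steps=[
    [[1,0,0,0,0,0,0],[1,0,0,0,0,0,0],[1,0,0,0,0,0,0],[1,0,0,-0.3,0,0,0],[1,0,0,-0.8,0,0,0],[1,0,0,-0.9,0,0,0],[1,0,0,-0.9,0,0,0],[1,0,0,-0.9,0,0,0]],
  ],
)

```text
time_s: 8.93
eef_pos: [536.0, -52.2, 238.7]
ee_rot: [0.001, 0.714, 0.7, 0.0]
force: [0.3, -0.0, -0.6]
grip_width: 1.003
grip_force: 0.0
```

Request:
arm_command(
  steps=[
    [[1,0,0,-0.2,0,0,0],[1,0,0,0,0,0,0],[1,0,0,0,0,0,0]],
  ],
)

```text
time_s: 9.3
eef_pos: [535.7, -52.2, 244.8]
ee_rot: [-0.001, 0.714, 0.7, -0.001]
force: [-0.5, 0.3, 0.0]
grip_width: 0.997
grip_force: 0.0
```

```bash
python3 - <<'E'
from h import *
s=sense();im=capture("wrist");print(s["time_s"],s["eef_pos"],s["grip_width"])
np.savez("w4.npz",im=im,p=s["eef_pos"],q=s["ee_rot"])
cv2.imwrite("pics/w4.png",cv2.resize(im[:,:,::-1],(800,600),interpolation=cv2.INTER_CUBIC))
E
```

```text
9.3 [535.70720436 -52.17125237 244.75308092] 0.9965383269878482
```

View pics/w4.png

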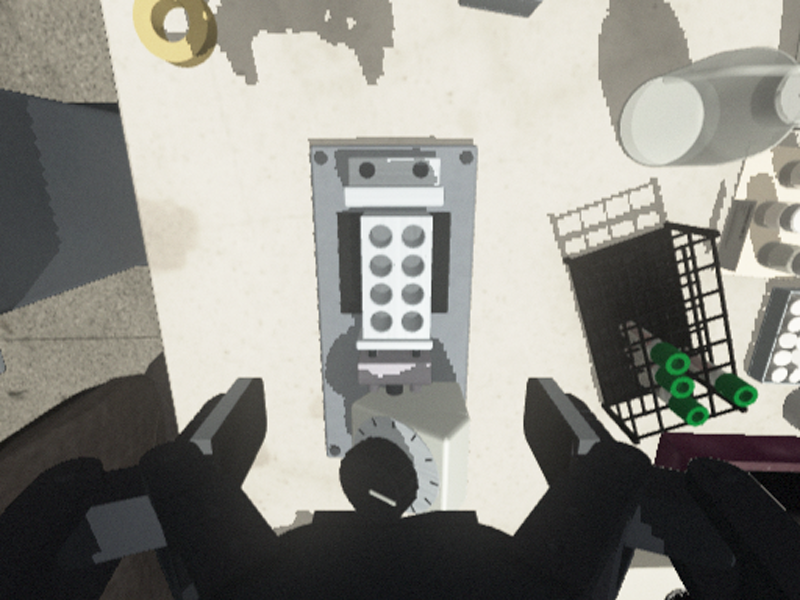

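The block stands between the fence and the jaw with a small gap at each end: its top spans rows 216–340, the fence edge is at row 206 and the jaw plate at row 342. The knob's top is near (378,474). Next I triangulate the knob.

```bash
cat > tri.py <<'E'
from h import *
def tri(obs):
    A=np.zeros((3,3));b=np.zeros(3)
    for C,d in obs:
        d=d/np.linalg.norm(d);M=np.eye(3)-np.outer(d,d);A+=M;b+=M@C
    X=np.linalg.solve(A,b);return X,[round(float(np.linalg.norm(np.cross(X-C,d/np.linalg.norm(d)))),1) for C,d in obs]
def obw(f,px):
    d=np.load(f);s=dict(eef_pos=d["p"],ee_rot=d["q"]);a=wray(s,[px],0)[0];C=wcam(s)[0][:3,3];return C,a-C
def obs(n,px):
    a=ray(n,[px],0)[0];b=ray(n,[px],300)[0];return b,a-b
E
python3 - <<'E'
from tri import *
o=[obw("w1.npz",(382*.64,464*.64)),obw("w4.npz",(378*.64,475*.64)),obs("top",(306.7,195.8)),obs("scene",(295.7,174.5))]
X,e=tri(o);print(X,e);X,e=tri([o[0],o[2],o[3]]);print(X,e)
yaw=np.radians(-1.0);c=R.from_euler("z",yaw);print("clamp",c.inv().apply(X-[536.8,-50.3,0]))
# tool frame options
n=c.apply([-np.sin(np.radians(35)),0,np.cos(np.radians(35))]); z=-n
s=sense()
T=X+40*n
print(s["joints"],n)
for roll in (0,30,60,75,90):
    x0=c.apply([0,1,0]);y0=np.cross(z,x0)
    Rt=R.from_matrix(np.c_[x0,y0,z])*R.from_rotvec([0,0,-np.radians(roll)])
    print(roll,Rt.as_matrix()[:,0].round(2),Rt.as_matrix()[:,1].round(2))
E
```

```text
[ 521.41864087 -198.23353216   89.28249603] [1.2, 1.7, 2.4, 2.2]
[ 521.48775991 -198.54228132   89.95252359] [0.6, 2.4, 2.2]
clamp [ -12.72272342 -148.48693874   89.95252359]
[-3.14878515e-01  3.47386096e-01  1.46414435e+00  1.03286025e-05
  1.33248054e+00 -2.95318199e-01] [-0.57348908  0.01001029  0.81915204]
0 [0.02 1.   0.  ] [ 0.82 -0.01  0.57]
30 [-0.39  0.87 -0.29] [0.72 0.49 0.5 ]
60 [-0.7   0.51 -0.5 ] [0.42 0.86 0.29]
75 [-0.79  0.27 -0.55] [0.23 0.96 0.15]
90 [-0.82  0.01 -0.57] [0.02 1.   0.  ]
```

```bash
cat >> tri.py <<'E'
cl=R.from_euler("z",np.radians(-1.0)); n=cl.apply([-np.sin(np.radians(35)),0,np.cos(np.radians(35))])
x0=cl.apply([0,1,0]); K0=R.from_matrix(np.c_[x0,np.cross(-n,x0),-n])
def KR(roll): return K0*R.from_rotvec([0,0,-np.radians(roll)])
E
python3 - <<'E'
from tri import *
plan(np.array([521.5,-198.5,92])+60*n,KR(30),8)
E
```

```text
[-0.367, -0.114, 0.259, -0.499, -0.134, -0.424]
[-0.353, -0.156, 0.256, -0.499, -0.134, -0.424]
[-0.337, -0.197, 0.25, -0.499, -0.134, -0.424]
[-0.318, -0.236, 0.24, -0.499, -0.134, -0.424]
[-0.297, -0.273, 0.227, -0.499, -0.134, -0.424]
[-0.274, -0.308, 0.211, -0.499, -0.134, -0.424]
[-0.249, -0.34, 0.192, -0.499, -0.134, -0.424]
[-0.223, -0.368, 0.17, -0.499, -0.134, -0.424]
```

Request:
arm_command(
  steps=[
    [[1,-0.37,-0.11,0.26,-0.5,-0.13,-0.42],[1,-0.35,-0.16,0.26,-0.5,-0.13,-0.42],[1,-0.34,-0.2,0.25,-0.5,-0.13,-0.42],[1,-0.32,-0.24,0.24,-0.5,-0.13,-0.42],[1,-0.3,-0.27,0.23,-0.5,-0.13,-0.42],[1,-0.27,-0.31,0.21,-0.5,-0.13,-0.42],[1,-0.25,-0.34,0.19,-0.5,-0.13,-0.42],[1,-0.22,-0.37,0.17,-0.5,-0.13,-0.42]],
  ],
)

```text
time_s: 10.35
eef_pos: [488.8, -190.7, 144.8]
ee_rot: [0.249, 0.497, 0.818, 0.147]
force: [0.6, 0.4, 0.6]
grip_width: 0.998
grip_force: 0.0
```

Request:
arm_command(
  steps=[
    [[1,0,0,0,0,0,0],[1,0,0,0,0,0,0]],
  ],
)

```text
time_s: 10.6
eef_pos: [489.7, -190.1, 146.0]
ee_rot: [0.248, 0.498, 0.818, 0.146]
force: [0.2, -0.3, 0.1]
grip_width: 1.0
grip_force: 0.0
```

```bash
python3 - <<'E'
from tri import *
s=sense();im=capture("wrist");print(s["time_s"],s["eef_pos"],s["joints"].round(2))
print("tilt err rv",np.degrees((Rq(s["ee_rot"]).inv()*KR(30)).as_rotvec()))
np.savez("w5.npz",im=im,p=s["eef_pos"],q=s["ee_rot"])
print("TCP px and grip px", (wproj(s,[s["eef_pos"],[521.5,-198.5,92]])/.64).round(0))
cv2.imwrite("pics/w5.png",cv2.resize(im[:,:,::-1],(800,600),interpolation=cv2.INTER_CUBIC))
E
```

```text
10.6 [ 489.71330973 -190.08177435  146.04201039] [-0.77  0.25  2.02  0.78  0.57 -1.85]
tilt err rv [-1.26363192 -0.85043703 -1.69777042]
TCP px and grip px [[393. 412.]
 [379. 351.]]
```

View pics/w5.png

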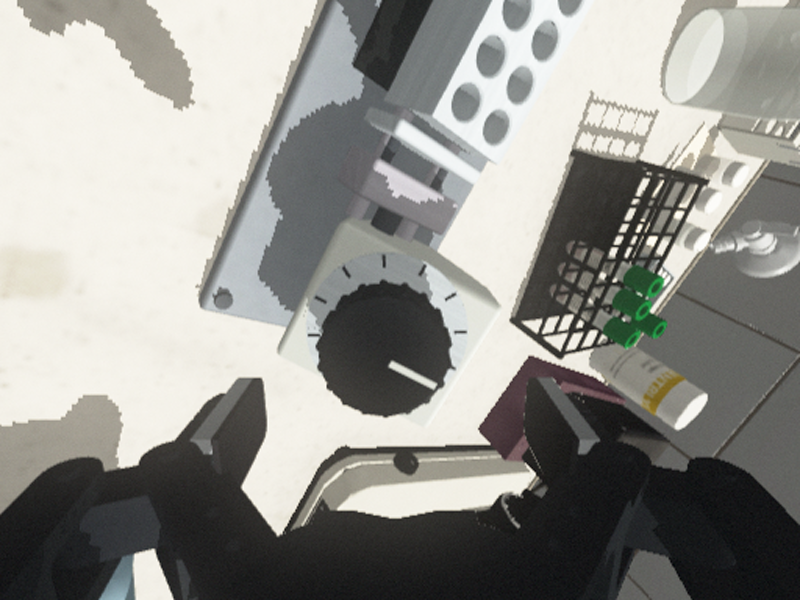

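The knob is clear and nothing is close to it. Its outline spans columns 317–453 and its bottom is at row 416. The dial spans columns 306–468 with its top at row 250. I fit the known circles to these.

```bash
cat >> tri.py <<'E'
from scipy.optimize import least_squares
def circ(P,r):
    a=np.linspace(0,2*np.pi,120,endpoint=False);u,v=K0.as_matrix()[:,0],K0.as_matrix()[:,1]
    return P+r*(np.cos(a)[:,None]*u+np.sin(a)[:,None]*v)
E
python3 - <<'E'
from tri import *
d=np.load("w5.npz");s=dict(eef_pos=d["p"],ee_rot=d["q"])
def res(P):
    a=wproj(s,circ(P,28))/.64;b=wproj(s,circ(P-34*n,40))/.64
    return np.array([a[:,0].min()-317,a[:,0].max()-454,a[:,1].max()-417,b[:,0].min()-306,b[:,0].max()-468,b[:,1].min()-250])
r=least_squares(res,[521,-198,105]);P=r.x;print("top centre",P,r.fun.round(1))
print("clamp",cl.inv().apply(P-[536.8,-50.3,0]))
G=P-8*n;print("grip",G)
print("white line",[(wproj(s,[P+28*(np.cos(a)*K0.as_matrix()[:,0]+np.sin(a)*K0.as_matrix()[:,1])])/.64).round(0).tolist() for a in (0,1.57)], (wproj(s,[P])/.64).round(0))
im=d["im"][:,:,::-1].copy()
plan(G+28*n,KR(30),3)
E
```

```text
top centre [ 512.99455073 -193.44845163  106.44664562] [ 0.5 -2.   0.5  0.3  1.4 -0.6]
clamp [ -21.30353862 -143.54211181  106.44664562]
grip [ 517.58246336 -193.52853395   99.89342926]
white line [[[417.0, 301.0]], [[443.0, 387.0]]] [[385. 358.]]
[-0.008, -0.029, 0.173, -0.048, -0.032, -0.063]
[-0.007, -0.03, 0.173, -0.048, -0.032, -0.063]
[-0.006, -0.031, 0.173, -0.048, -0.032, -0.063]
```

```bash
python3 - <<'E'
from tri import *
L=lambda f:(lambda d:dict(eef_pos=d["p"],ee_rot=d["q"]))(np.load(f))
s1,s4,s5=L("w1.npz"),L("w4.npz"),L("w5.npz")
for nme,s,px in(("screw w1",s1,(335,437)),("screw w4",s4,(334,451)),("screw w5",s5,(223,298)),("corner w5",s5,(201,303))): print(nme,wray(s,np.array([px])*.64,12).round(1))
for nme,s in(("w1",s1),("w4",s4)):
    for P in(np.array([513,-193.4,106.4]),np.array([514,-196.5,106.4])):
        a=wproj(s,circ(P,28))/.64;b=wproj(s,circ(P-34*n,40))/.64;print(nme,P,a.min(0).round(0),a.max(0).round(0),"dial",b.min(0).round(0),b.max(0).round(0))
for n_,f in(("w1","w1.npz"),("w5","w5.npz")):
    im=np.load(f)["im"]; g=im.max(2)
    if n_=="w1": print("row",[(i,int(v)) for i,v in enumerate(g[297,210:290],210)][::1][5:75])
E
```

```text
screw w1 [[ 474.8 -227.2   12. ]]
screw w4 [[ 475.7 -229.    12. ]]
screw w5 [[ 476.6 -226.6   12. ]]
corner w5 [[ 466.9 -232.1   12. ]]
w1 [ 513.  -193.4  106.4] [340. 435.] [402. 508.] dial [357. 400.] [442. 496.]
w1 [ 514.  -196.5  106.4] [341. 439.] [403. 512.] dial [358. 403.] [443. 500.]
w4 [ 513.  -193.4  106.4] [336. 451.] [398. 524.] dial [354. 414.] [439. 511.]
w4 [ 514.  -196.5  106.4] [338. 455.] [400. 528.] dial [355. 418.] [440. 514.]
row [(215, 237), (216, 237), (217, 236), (218, 232), (219, 158), (220, 61), (221, 63), (222, 63), (223, 61), (224, 63), (225, 58), (226, 63), (227, 60), (228, 63), (229, 64), (230, 61), (231, 56), (232, 59), (233, 57), (234, 58), (235, 56), (236, 57), (237, 62), (238, 57), (239, 57), (240, 55), (241, 57), (242, 55), (243, 56), (244, 56), (245, 54), (246, 54), (247, 58), (248, 55), (249, 55), (250, 55), (251, 53), (252, 53), (253, 57), (254, 55), (255, 54), (256, 52), (257, 55), (258, 56), (259, 52), (260, 53), (261, 54), (262, 52), (263, 53), (264, 57), (265, 58), (266, 52), (267, 58), (268, 81), (269, 175), (270, 211), (271, 211), (272, 208), (273, 208), (274, 208), (275, 207), (276, 208), (277, 205), (278, 210), (279, 209), (280, 205), (281, 204), (282, 212), (283, 221), (284, 228)]
```

```bash
python3 - <<'E'
from tri import *
G=np.array([513.5,-195.5,106.4])-7*n; print(G)
plan(G+30*n,KR(60),6)
E
```

```text
[ 517.51442355 -195.57007202  100.66593569]
[-0.011, -0.017, 0.078, -0.019, -0.022, -0.613]
[-0.009, -0.018, 0.078, -0.019, -0.022, -0.613]
[-0.007, -0.019, 0.078, -0.019, -0.022, -0.613]
[-0.005, -0.019, 0.078, -0.019, -0.022, -0.613]
[-0.003, -0.02, 0.078, -0.019, -0.022, -0.613]
[-0.001, -0.02, 0.078, -0.019, -0.022, -0.613]
```

Request:
arm_command(
  steps=[
    [[1,-0.01,-0.02,0.08,-0.02,-0.02,-0.61],[1,-0.01,-0.02,0.08,-0.02,-0.02,-0.61],[1,-0.01,-0.02,0.08,-0.02,-0.02,-0.61],[1,0,-0.02,0.08,-0.02,-0.02,-0.61],[1,0,-0.02,0.08,-0.02,-0.02,-0.61],[1,0,-0.02,0.08,-0.02,-0.02,-0.61],[1,0,0,0,0,0,0],[1,0,0,0,0,0,0]],
  ],
)

```text
time_s: 11.65
eef_pos: [500.2, -195.4, 124.4]
ee_rot: [0.291, 0.256, 0.919, 0.077]
force: [0.2, 0.5, 0.6]
grip_width: 0.999
grip_force: 0.0
```

```bash
python3 - <<'E'
from tri import *
s=sense();print(s["eef_pos"],s["joints"].round(2),np.degrees((Rq(s["ee_rot"]).inv()*KR(60)).as_rotvec()).round(2))
G=np.array([517.5,-195.6,100.7]);plan(G,KR(60),2)
Rc=Rq(s["ee_rot"]);print("f tool",Rc.inv().apply(s["force"]),"m tool",Rc.inv().apply(s["wrist_torque"]))
E
```

```text
[ 500.20890424 -195.4016523   124.43802203] [-0.77  0.31  2.02  0.9   0.53 -2.53] [ 0.09 -0.05 -0.22]
[-0.005, 0.003, 0.294, 0.005, -0.003, -0.013]
[-0.004, 0.003, 0.294, 0.005, -0.003, -0.013]

f tool [-0.17207325  0.65136452 -0.42168671] m tool [0.01936463 0.21611416 0.02679947]
```

Request:
arm_command(
  steps=[
    [[1,0,0,0.29,0,0,0],[1,0,0,0.29,0,0,0],[1,0,0,0,0,0,0],[1,0,0,0,0,0,0]],
  ],
)

```text
time_s: 12.15
eef_pos: [516.6, -195.9, 100.1]
ee_rot: [0.291, 0.256, 0.919, 0.077]
force: [-0.7, -0.0, -0.8]
grip_width: 1.003
grip_force: 0.0
```

Request:
arm_command(
  steps=[
    [[0,0,0,0,0,0,0],[0,0,0,0,0,0,0],[0,0,0,0,0,0,0],[0,0,0,0,0,0,0]],
  ],
  squeeze=20,
)

```text
time_s: 12.65
eef_pos: [516.7, -195.4, 101.0]
ee_rot: [0.291, 0.255, 0.919, 0.077]
force: [-2.6, 4.9, 5.9]
grip_width: 0.647
grip_force: 19.8
```

```bash
cat >> tri.py <<'E'
def st():
    s=sense();Rc=Rq(s["ee_rot"]);rv=(K0.inv()*Rc).as_rotvec()
    print("t",round(s["time_s"],2),"pos",s["eef_pos"].round(1),"ang",round(float(np.degrees(rv[2])),2),"q6",round(float(s["joints"][5]),3),"f",Rc.inv().apply(s["force"]).round(1),"m",Rc.inv().apply(s["wrist_torque"]).round(3),"w",round(float(s["grip_width"]),3),round(float(s["grip_force"]),1),"tau6",round(float(s["tau"][5]),3))
E
python3 -c "
from tri import *
st()"
```

```text
t 12.65 pos [ 516.7 -195.4  101. ] ang -59.88 q6 -2.597 f [ 1.4  4.8 -6.3] m [-0.647  0.362  0.086] w 0.647 19.8 tau6 -0.075
```

Request:
arm_command(
  steps=[
    [[0,0,0.01,0,0,0,0],[0,0,0,0,0,0,0],[0,0,0,0,0,0,0]],
  ],
  squeeze=70,
)

```text
time_s: 13.02
eef_pos: [516.6, -195.4, 101.3]
ee_rot: [0.291, 0.256, 0.919, 0.077]
force: [-11.0, 3.4, 11.5]
grip_width: 0.634
grip_force: 70.2
```

```bash
python3 -c "
from tri import *
st()"
```

```text
t 13.03 pos [ 516.6 -195.4  101.3] ang -59.88 q6 -2.595 f [  3.7   1.5 -15.7] m [-0.189  0.673  0.055] w 0.634 70.2 tau6 -0.071
```

Request:
arm_command(
  steps=[
    [[0,0,0,0,0,0,0.6],[0,0,0,0,0,0,0.6],[0,0,0,0,0,0,0.6],[0,0,0,0,0,0,0],[0,0,0,0,0,0,0]],
  ],
)

```text
time_s: 13.65
eef_pos: [516.5, -195.5, 101.2]
ee_rot: [0.278, 0.377, 0.876, 0.115]
force: [-11.6, 1.8, 11.9]
grip_width: 0.636
grip_force: 70.3
```

```bash
python3 -c "
from tri import *
st()"
```

```text
t 13.65 pos [ 516.5 -195.5  101.2] ang -44.34 q6 -2.325 f [  3.   -0.8 -16.4] m [0.154 0.785 0.403] w 0.636 70.3 tau6 -0.382
```

Request:
arm_command(
  steps=[
    [[0,0,0,0,0,0,0.6],[0,0,0,0,0,0,0.6],[0,0,0,0,0,0,0.6],[0,0,0,0,0,0,0.6],[0,0,0,0,0,0,0],[0,0,0,0,0,0,0]],
  ],
)

```text
time_s: 14.4
eef_pos: [516.3, -195.7, 101.1]
ee_rot: [0.253, 0.528, 0.794, 0.163]
force: [-14.2, 1.4, 10.4]
grip_width: 0.633
grip_force: 70.4
```

```bash
python3 -c "
from tri import *
st()"
```

```text
t 14.4 pos [ 516.3 -195.7  101.1] ang -23.71 q6 -1.965 f [  3.4  -4.7 -16.7] m [0.652 0.529 0.409] w 0.633 70.4 tau6 -0.38
```

Request:
arm_command(
  steps=[
    [[0,0,0,0,0,0,0.6],[0,0,0,0,0,0,0.6],[0,0,0,0,0,0,0.6],[0,0,0,0,0,0,0],[0,0,0,0,0,0,0]],
  ],
)

```text
time_s: 15.02
eef_pos: [516.2, -195.7, 101.0]
ee_rot: [0.229, 0.63, 0.716, 0.195]
force: [-15.1, 0.1, 10.7]
grip_width: 0.629
grip_force: 70.5
```

```bash
python3 -c "
from tri import *
st()"
```

```text
t 15.03 pos [ 516.2 -195.7  101. ] ang -8.24 q6 -1.695 f [  0.7  -6.2 -17.4] m [0.943 0.275 0.357] w 0.629 70.5 tau6 -0.378
```

Request:
arm_command(
  steps=[
    [[0,0,-0.01,0,0,0,0.6],[0,0,0,0,0,0,0.6],[0,0,0,0,0,0,0],[0,0,0,0,0,0,0]],
  ],
)

```text
time_s: 15.52
eef_pos: [516.1, -195.7, 100.9]
ee_rot: [0.21, 0.692, 0.656, 0.215]
force: [-11.8, 2.2, 10.8]
grip_width: 0.634
grip_force: 70.6
```

```bash
python3 -c "
from tri import *
st()"
```

```text
t 15.53 pos [ 516.1 -195.7  100.9] ang 2.07 q6 -1.517 f [  1.8  -3.6 -15.6] m [0.657 0.169 0.406] w 0.634 70.6 tau6 -0.38
```

Request:
arm_command(
  steps=[
    [[0,0,0,0,0,0,0.6],[0,0,0,0,0,0,0],[0,0,0,0,0,0,0]],
  ],
)

```text
time_s: 15.9
eef_pos: [516.0, -195.7, 100.9]
ee_rot: [0.201, 0.721, 0.624, 0.224]
force: [-12.5, 2.0, 10.5]
grip_width: 0.633
grip_force: 70.6
```

```bash
python3 -c "
from tri import *
st()"
```

```text
t 15.9 pos [ 516.  -195.7  100.9] ang 7.23 q6 -1.427 f [  1.3  -4.4 -15.8] m [0.718 0.086 0.426] w 0.633 70.6 tau6 -0.38
```

Request:
arm_command(
  steps=[
    [[0,0,0,0,0,0,0.6],[0,0,0,0,0,0,0],[0,0,0,0,0,0,0]],
  ],
)

```text
time_s: 16.27
eef_pos: [516.0, -195.7, 100.8]
ee_rot: [0.19, 0.748, 0.592, 0.233]
force: [-13.8, 1.2, 11.3]
grip_width: 0.635
grip_force: 70.6
```

```bash
python3 -c "
from tri import *
st()"
```

```text
t 16.27 pos [ 516.  -195.7  100.8] ang 12.33 q6 -1.338 f [ -0.1  -5.  -17.2] m [ 0.761 -0.057  0.07 ] w 0.635 70.6 tau6 -0.106
```

Request:
arm_command(
  steps=[
    [[0,0,0,0,0,0,0.4],[0,0,0,0,0,0,0],[0,0,0,0,0,0,0]],
  ],
)

```text
time_s: 16.65
eef_pos: [515.9, -195.7, 100.8]
ee_rot: [0.183, 0.765, 0.569, 0.239]
force: [-13.7, 2.3, 10.7]
grip_width: 0.632
grip_force: 70.6
```

```bash
python3 -c "
from tri import *
st()"
```

```text
t 16.65 pos [ 515.9 -195.7  100.8] ang 15.77 q6 -1.278 f [  0.6  -5.5 -16.7] m [ 0.767 -0.093  0.018] w 0.632 70.6 tau6 -0.072
```

Request:
arm_command(
  steps=[
    [[0,0,0,0,0,0,0.4],[0,0,0,0,0,0,0],[0,0,0,0,0,0,0]],
  ],
)

```text
time_s: 17.02
eef_pos: [515.9, -195.7, 100.8]
ee_rot: [0.176, 0.782, 0.546, 0.244]
force: [-13.9, 1.2, 10.7]
grip_width: 0.633
grip_force: 70.7
```

```bash
python3 -c "
from tri import *
st()"
```

```text
t 17.02 pos [ 515.9 -195.7  100.8] ang 19.21 q6 -1.218 f [ -0.8  -5.3 -16.7] m [ 0.802 -0.073  0.034] w 0.633 70.7 tau6 -0.063
```

Request:
arm_command(
  steps=[
    [[0,0,0,0,0,0,0.3]],
  ],
)

```text
time_s: 17.15
eef_pos: [515.9, -195.7, 100.8]
ee_rot: [0.171, 0.794, 0.529, 0.248]
force: [-13.9, 1.8, 11.1]
grip_width: 0.633
grip_force: 70.6
```

```bash
python3 -c "
from tri import *
st();im=capture('wrist');s=sense();st();np.savez('w6.npz',im=im,p=s['eef_pos'],q=s['ee_rot']);cv2.imwrite('pics/w6.png',cv2.resize(im[:,:,::-1],(800,600),interpolation=cv2.INTER_CUBIC))"
```

```text
t 17.15 pos [ 515.9 -195.7  100.8] ang 21.71 q6 -1.173 f [ -0.4  -5.2 -17.1] m [ 0.768 -0.228 -0.786] w 0.633 70.6 tau6 0.056
t 17.2 pos [ 515.9 -195.7  100.8] ang 21.85 q6 -1.171 f [ -0.5  -5.4 -16.4] m [ 0.769 -0.206 -0.398] w 0.637 70.6 tau6 0.353
```

View pics/w6.png

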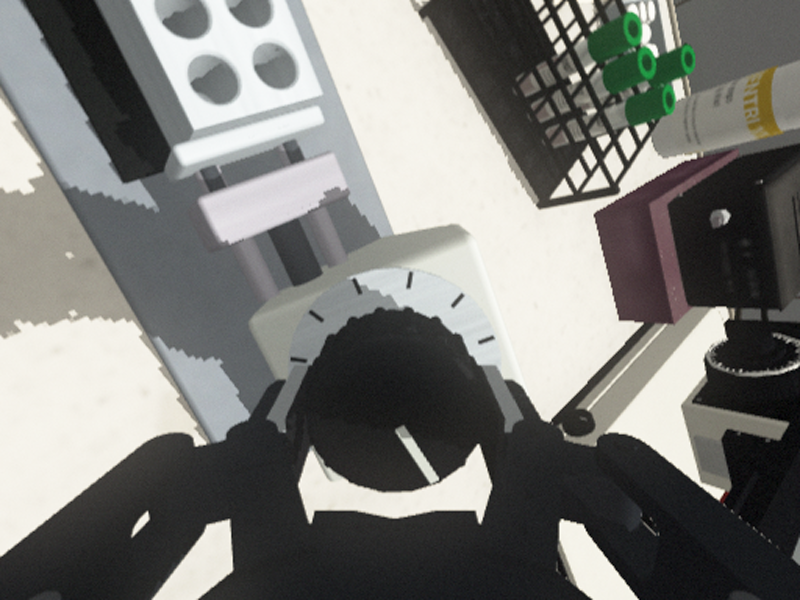

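Request:
arm_command(
  steps=[
    [[0,0,0,0,0,0,0],[0,0,0,0,0,0,0]],
  ],
)

```text
time_s: 17.45
eef_pos: [515.9, -195.7, 100.8]
ee_rot: [0.17, 0.794, 0.528, 0.248]
force: [-13.9, 1.3, 11.0]
grip_width: 0.635
grip_force: 70.7
```

```bash
python3 -c "
from tri import *
st()
d=np.load('w6.npz');s=dict(eef_pos=d['p'],ee_rot=d['q'])
print(wray(s,np.array([(195,137),(322,97)])*.64,60).round(1),wray(s,np.array([(176,149),(322,108)])*.64,54).round(1),wray(s,np.array([(181,172),(326,122)])*.64,54).round(1))"
```

```text
t 17.45 pos [ 515.9 -195.7  100.8] ang 21.75 q6 -1.173 f [ -0.9  -5.2 -17. ] m [ 0.781 -0.199 -0.13 ] w 0.635 70.7 tau6 0.103
[[511.1 -93.7  60. ]
 [561.2 -93.5  60. ]] [[505.2 -94.2  54. ]
 [562.7 -96.   54. ]] [[ 503.1 -101.4   54. ]
 [ 561.9 -101.3   54. ]]
```

Request:
arm_command(
  steps=[
    [[0,0,0,0,0,0,0.3],[0,0,0,0,0,0,0],[0,0,0,0,0,0,0]],
  ],
)

```text
time_s: 17.82
eef_pos: [515.8, -195.7, 100.8]
ee_rot: [0.165, 0.806, 0.51, 0.252]
force: [-14.5, 1.2, 11.4]
grip_width: 0.633
grip_force: 70.7
```

```bash
python3 -c "
from tri import *
st()"
```

```text
t 17.82 pos [ 515.8 -195.7  100.8] ang 24.33 q6 -1.128 f [ -1.3  -5.3 -17.6] m [ 0.793 -0.277 -0.07 ] w 0.633 70.7 tau6 0.116
```

Request:
arm_command(
  steps=[
    [[0,0,0,0,0,0,0.1],[0,0,0,0,0,0,0.1],[0,0,0,0,0,0,0.1],[0,0,0,0,0,0,0.1]],
  ],
)

```text
time_s: 18.32
eef_pos: [515.8, -195.7, 100.8]
ee_rot: [0.157, 0.82, 0.486, 0.256]
force: [-13.6, 0.7, 10.7]
grip_width: 0.635
grip_force: 70.6
```

```bash
python3 -c "
from tri import *
st();print(sense()['dq'].round(3))"
```

```text
t 18.32 pos [ 515.8 -195.7  100.8] ang 27.68 q6 -1.069 f [ -1.9  -4.7 -16.6] m [ 0.766 -0.378 -0.699] w 0.635 70.6 tau6 0.539
[-0.     0.001  0.    -0.     0.001  0.119]
```

Request:
arm_command(
  steps=[
    [[0,0,0,0,0,0,0.1]],
  ],
)

```text
time_s: 18.45
eef_pos: [515.8, -195.7, 100.8]
ee_rot: [0.155, 0.824, 0.48, 0.257]
force: [-14.1, 1.3, 10.9]
grip_width: 0.633
grip_force: 70.6
```

```bash
python3 -c "
from tri import *
st();print(sense()['dq'].round(3))"
```

```text
t 18.45 pos [ 515.8 -195.7  100.8] ang 28.54 q6 -1.054 f [ -1.6  -5.2 -17. ] m [ 0.832 -0.375 -0.703] w 0.633 70.6 tau6 0.54
[-0.001  0.001  0.001 -0.     0.     0.121]
```

In motion the moment is -0.70 N m, so the jaw has bitten. The still-hand moment dropped between hand angles 7° and 12°, which puts the bite at about 10°. The target is therefore about 40°.

Request:
arm_command(
  steps=[
    [[0,0,0,0,0,0,0.2],[0,0,0,0,0,0,0.2],[0,0,0,0,0,0,0.2],[0,0,0,0,0,0,0.2],[0,0,0,0,0,0,0.2],[0,0,0,0,0,0,0.2],[0,0,0,0,0,0,0.1]],
  ],
)

```text
time_s: 19.32
eef_pos: [515.7, -195.6, 100.7]
ee_rot: [0.13, 0.867, 0.398, 0.271]
force: [-14.9, 1.1, 10.8]
grip_width: 0.636
grip_force: 70.6
```

```bash
python3 -c "
from tri import *
st()"
```

```text
t 19.32 pos [ 515.7 -195.6  100.7] ang 39.72 q6 -0.859 f [ -3.2  -5.2 -17.4] m [ 0.716 -0.632 -0.682] w 0.636 70.6 tau6 0.625
```

Request:
arm_command(
  steps=[
    [[0,0,0,0,0,0,0],[0,0,0,0,0,0,0]],
  ],
)

```text
time_s: 19.58
eef_pos: [515.7, -195.6, 100.7]
ee_rot: [0.13, 0.867, 0.398, 0.271]
force: [-16.3, 2.7, 11.1]
grip_width: 0.632
grip_force: 70.8
```

```bash
python3 -c "
from tri import *
st();im=capture('wrist');s=sense();np.savez('w7.npz',im=im,p=s['eef_pos'],q=s['ee_rot'])
a=np.load('w6.npz')['im'];
A=cv2.resize(a[40:190,60:260][:,:,::-1],(400,300),interpolation=cv2.INTER_CUBIC);B=cv2.resize(im[40:190,0:200][:,:,::-1],(400,300),interpolation=cv2.INTER_CUBIC)
w4=np.load('w4.npz')['im'];w5=np.load('w5.npz')['im']
C=cv2.resize(w4[190:265,200:300][:,:,::-1],(400,300),interpolation=cv2.INTER_CUBIC);D=cv2.resize(w5[40:190,180:380][:,:,::-1],(400,300),interpolation=cv2.INTER_CUBIC)
cv2.imwrite('pics/cmp.png',np.vstack([np.hstack([A,B]),np.hstack([C,D])]))"
```

```text
t 19.57 pos [ 515.7 -195.6  100.7] ang 39.72 q6 -0.859 f [ -2.6  -6.9 -18.4] m [ 0.779 -0.636 -0.496] w 0.632 70.8 tau6 0.49
```

View pics/cmp.png

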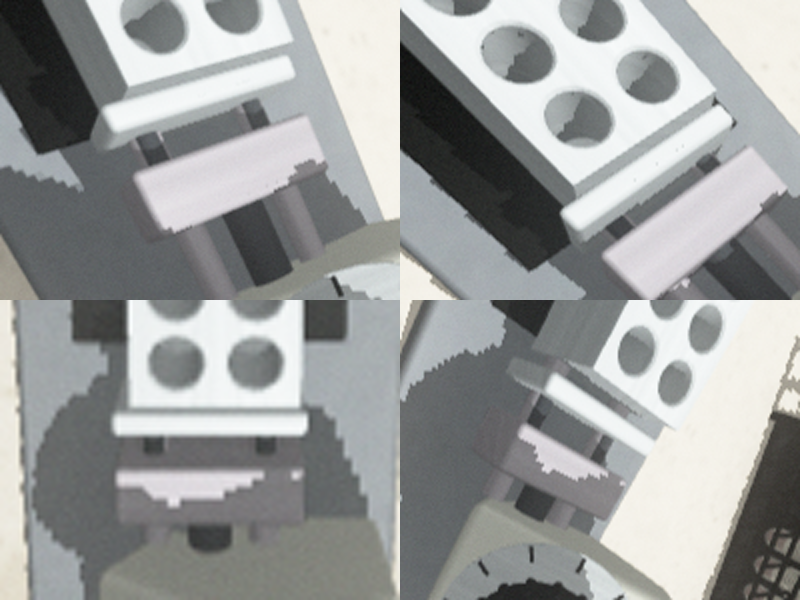

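The jaw plate is against the block. The gap between plate and carriage is narrower in the new view (upper right) than at about 12° past the bite (upper left), and much narrower than before (lower right). I put numbers on these gaps.

```bash
python3 -c "
from tri import *
for f,ox,P,Q in(('w5.npz',180,[(148,88),(255,152)],[(120,124),(222,182)]),('w6.npz',60,[(113,133),(294,75)],[(135,173),(305,115)]),('w7.npz',0,[(173,233),(333,118)],[(203,252),(352,148)])):
    d=np.load(f);s=dict(eef_pos=d['p'],ee_rot=d['q'])
    a=wray(s,np.array(P)/2.+[ox,40],54);b=wray(s,np.array(Q)/2.+[ox,40],54)
    y=lambda e:np.interp(534,e[np.argsort(e[:,0]),0],e[np.argsort(e[:,0]),1])
    print(f,y(a).round(1),y(b).round(1),(y(a)-y(b)).round(2),a.round(1).tolist(),b.round(1).tolist())
"
```

```text
w5.npz -109.6 -125.5 15.93 [[502.2, -110.0, 54.0], [561.0, -109.2, 54.0]] [[498.5, -124.9, 54.0], [553.0, -125.8, 54.0]]
w6.npz -100.1 -111.7 11.58 [[504.2, -99.7, 54.0], [560.9, -100.5, 54.0]] [[504.3, -110.8, 54.0], [558.8, -112.5, 54.0]]
w7.npz -100.4 -110.0 9.59 [[503.2, -100.1, 54.0], [561.8, -100.6, 54.0]] [[505.1, -108.7, 54.0], [559.7, -111.1, 54.0]]
```

The moment evidence puts the bite at 67–72° of knob turn, and the task gives 68.8° as the least possible. The hand has turned 99.6°, so the plate is pushed in about 5 mm. The pictures give 6.3 mm with more noise, which is also within tolerance. Now I release and retreat.

Request:
arm_command(
  steps=[
    [[1,0,0,0,0,0,0],[1,0,0,0,0,0,0],[1,0,0,0,0,0,0],[1,0,0,-0.2,0,0,0],[1,0,0,-0.6,0,0,0],[1,0,0,-0.8,0,0,0],[1,0,0,-0.6,0,0,0],[1,0,0,0,0,0,0]],
  ],
)

```text
time_s: 20.62
eef_pos: [453.0, -195.3, 192.1]
ee_rot: [0.131, 0.867, 0.397, 0.272]
force: [0.6, -1.0, -0.2]
grip_width: 0.999
grip_force: 0.0
```

Request:
arm_command(
  steps=[
    [[1,0,0,0,0,0,0],[1,0,0,0,0,0,0]],
  ],
)

```text
time_s: 20.88
eef_pos: [453.4, -194.4, 189.4]
ee_rot: [0.128, 0.867, 0.397, 0.271]
force: [-0.7, -0.4, 0.1]
grip_width: 0.997
grip_force: 0.0
```

```bash
python3 -c "
from tri import *
st();print(finish_job())"
```

```text
t 20.88 pos [ 453.4 -194.4  189.4] ang 39.86 q6 -0.668 f [-0.6 -0.2 -0.5] m [ 0.19  -0.146  0.052] w 0.997 0.0 tau6 -0.002
the job is handed in; nothing more can be done
None
```

The job is handed in at 20.9 s, with no verdict returned: the block is clamped on the bed and the knob was turned about 30° past the bite (estimated from wrist moment and hand angle), then let go; no bystander was touched as far as I saw.

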